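# Park the reference vial and hold the reader's lid open

## Task

Put the loose vial with the red cap dot back into its own red socket in the parking rack, standing fully down, and let go of it. Then lift the vial reader's lid and hold it open at about 50 degrees from closed, so that a colleague can get at the chamber; the lid falls shut by itself, so finish while still holding it still at that angle. Leave the blue vial, the bench timer and the marker pen where they are.

Things in the scene. Friction and masses are not known exactly. Their poses are not given: they have to be found in the camera images.
- red_vial: Loose white vial, 25 mm diameter, 56 mm tall, about 22 g, red disc on top of its screw cap; stands upright on the bench at the start. Origin: centre of its underside, z up along the vial. The body below the cap (height 0 to 48 mm) and the cap (48 to 56 mm) are both 25 mm wide.
- blue_vial: Same vial with a blue disc on its cap; already stands in the blue socket, loose. Leave it alone.
- rack: Parking rack, fixed: aluminium tray 66 x 182 x 6 mm on the bench with low end walls 14 mm high; it carries three sockets in a row along its y axis, 56 mm apart, in any order. Origin: centre of its underside.
- socket_red: Red socket block, fixed, 50 x 50 x 26 mm, origin at the centre of its underside (6 mm above the bench). A round hole of 29 mm diameter in its top, on its z axis, 20 mm deep with a 2 mm chamfer: the hole's floor is 6 mm above the origin (12 mm above the bench), the block's top 32 mm above the bench. A seated vial's top is 68 mm above the bench.
- socket_blue: Blue socket block, same sizes; holds the blue vial.
- socket_yellow: Yellow socket block, same sizes; empty, and must stay empty.
- reader: Vial reader, fixed: white box 140 (x) x 180 (y) x 86 mm, origin at the centre of its underside on the bench; its front (small display and buttons) faces its own -x, towards the robot. A grey lid 144 x 184 x 12 mm lies on it (closed lid's top at 98 mm).
- lid (a joint): Lid angle in rad: 0 = closed (start), grows as the front edge rises, stop at 1.6. Hinge axis is along the reader's y at the far rim. Free-moving: the lid (0.22 to 0.45 kg) falls shut when let go. 50 degrees = 0.87 rad.
- lid_handle (a point): Middle of the round steel handle bar of the lid, 10 mm in diameter, parallel to the reader's y, straight and free over about 96 mm; it stands 40 mm ahead of the lid's front edge with an open gap of 35 mm between. Closed: 92 mm above the bench, nothing beneath it. It moves with the lid on a circle of radius 186 mm about the hinge; the round bar can turn in a grip.
- lid_hinge (a point): Middle of the hinge axis, 74 mm behind the reader's centre and 86 mm above the bench. The closed handle is 186 mm ahead (reader's -x) and 6 mm above it.
- bench_timer: White bench timer, 72 x 66 x 21 mm, lying loose between rack and reader; origin at the centre of its underside. Leave it alone.
- marker_1: Marker pen, 17 x 135 x 16 mm, white with blue cap, lying loose on the bench at the right; origin at its underside. Leave it alone.
Things that resemble listed ones, but are neither listed nor needed, are in the scene too. Of the things that look like the red_vial, the smaller one is meant.

How it is judged:
By the outcome, as a careful person would: the job done as asked, in the order asked, and still so for the second after the job is handed in, while the arm keeps its last pose, push and grip.
It also fails if it takes over 48 s, if anything falls off the work surface, if the arm or the gripper's body presses on something with over 40 N, if the wrist force passes 120 N, or if a joint passes its speed limit or range.

## Robot

A 6-joint arm with a two-finger parallel gripper is mounted at the origin on a cart in front of the work surface, level with it; the furniture and walls round the work are solid. World frame = base frame: x ahead of the robot, y to its left, z up, the work surface at z = 0. Lengths are in m, angles in rad, forces in N, time in s.
With the tool pointing down it reaches from about 0.35 to 0.975 m from the base axis. Payload 4.9 kg.
Tool frame: the origin (TCP) lies at the very end of the fingers, on their centre line; the grasp point (between the pads) lies 19 mm behind it (pinch_z is the distance from the TCP to the grasp point, in m); z points along the fingers, y is the line along which they close (so a half turn about z gives the same grasp; the last joint's range is limited). The gripper opens to 85 mm and grips with 20 to 120 N. Pads are 22 mm wide; open, the fingers measure 114 mm over their backs; the gripper's body (76 mm by 85 mm) begins 54 mm behind the grasp point. The pads swing forward as they close: fully open they stand 13 mm farther back than shut.
Start: joints at [1.072, 0.053, 1.613, -0, 1.476, -0.119], TCP at [0.232, 0.58, 0.231] pointing down, gripper open.
Joint ranges: [-3.01, 3.01], [-1.01, 2.22], [0.06, 2.58], [-1.02, 4.17], [0.09, 2.62], [-3.14, 3.14]. Speed limits (rad/s): [2.57, 2.57, 3.14, 3.14, 3.14, 3.14].

## Interface

Orientations are given as a unit quaternion [w, x, y, z].
In Python, from plant import * gives the robot as it stands. The module is installed in compiled form; this text tells all that it offers.
- The arm moves only by the tool play_rows, never from a script. Its arguments are lists of equal length, an entry for each row: "linear": the shift along the world's x, y, z in m, a list of three; "turn": the turn about the world's z in degrees. A call has 1 to 8 rows; each row shifts and turns the commanded pose from where the row before left it; what a row does not reach is not made up. A row lasts 1/8 s, in which the tool goes at most 62.5 mm and 10.7 degrees, less where a joint would pass 70% of its speed; a pose out of reach is approached as far as the arm can. A call is refused whole if a number of a shift passes 0.0625 or a number of a turn 10.7, either way. A call with a gripper value outside its range is refused whole. "hand" is the finger opening in m, from 0 to 0.0854, set as the call begins (left out, the last holds). The fingers move at their own pace and stop on an object; the grip force is fixed at half the most. Time passes only in rows, so rows that do not move let the fingers close. It gives the time, the measured TCP pose, the force, the opening and the grip force at its end, in the units of the state.
- state(): the state, without advancing time (a new reading comes with each control period).
- grab_frame(name): name is "scene" or "side" or "wrist"; returns the picture (420x560x3 uint8, red, green, blue); there is no depth.
- camera_info(name): a dict with "camera_matrix" (3x3 intrinsics, pixels), "origin" and "attitude" of the camera in the world; the wrist camera has in their place "mount" (4x4, takes a point from camera to tool coordinates, whose origin is the TCP and whose axes are the flange's). Camera axes: x right, y down, z forward; pixel columns grow to the right and rows downward; lengths in m; the calibration is good to about 2 mm. A picture is of the moment at which its call begins: read the wrist's pose just before it. camera_info takes no time and is no camera call.
- job_done(): hands the job in; it is judged then, once.
Trained networks look in the newest picture that a camera, given by its name, has taken for a name from the list of things; names that differ only in an ending like _2 or _b are one class to them, and where a whole thing is asked for, a point or a joint stands for the part that bears it (a point fixed in the world has none). Each returns a list of dicts, best first, with "p" (0 to 1); they miss things now and then, are a little off and sometimes report something else, mostly with a low value. They report only what shows in the picture. A call takes as long as a camera call. They do not tell look-alikes from the thing itself.
- trace(camera, thing): "region" (420x560 bool, what is visible of it) and "location" ([column, row] in pixels, amid what is visible of it).
The state is a dict: "time": time; "joint_pos": joint angles; "joint_vel": joint speeds; "joint_efforts": joint torques, N m; "tool_pos": TCP position; "tool_rot": TCP orientation; "contact_force": force on the tool from outside, world axes, zero at the start; "ft_torque": the same for the moment, N m; "gripper_width": opening from 0.0 (shut) to 1.0 (fully open); "grasp_force": force on a finger pad.
Only numpy, scipy, OpenCV 4.12 (cv2) and the standard library are available. Lean on these libraries where they do the work, as an engineer would, in place of code of your own. Each camera call takes 0.05 s, during which the arm holds its last target. There are 200 camera calls.

## Working session

There is one attempt and no reset: what is moved stays moved. The work goes in short steps, Python scripts to look and compute and a tool call to move; the robot and the scene stay as the last step left them, time stands still between calls to the robot, and variables do not carry over. Pictures are saved under pics/ and viewed, at most 10 in all, crops included, and the job is handed in when it is done.

Besides the shell and the picture viewer there is one more tool, called as a command line: name --pt "numbers of a row" for each row, then --argument value for the rest. play_rows: Moves the arm, as the interface text tells. Its arguments: {"type":"object","properties":{"linear":{"type":"array","items":{"type":"array","items":{"type":"number"}}},"turn":{"type":"array","items":{"type":"number"}},"hand":{"type":"number"}},"required":["linear","turn"]}

```bash
mkdir -p pics; python3 - <<'E'
from plant import *
import cv2,numpy as np
for n in("scene","side"):
    im=grab_frame(n); cv2.imwrite(f"pics/{n}0.png",im[...,::-1])
    ci=camera_info(n); print(n,ci)
    for t in("red_vial","socket_red","socket_blue","socket_yellow","rack","reader","lid_handle","bench_timer","marker_1"):
        print(t,[(round(d["p"],2),np.round(d["location"]),int(d["region"].sum())) for d in trace(n,t)])
print(camera_info("wrist")); print(state())
E
```

```text
scene {'camera_matrix': array([[540.37611601,   0.        , 282.45705315],
       [  0.        , 540.37611601, 212.35619754],
       [  0.        ,   0.        ,   1.        ]]), 'origin': array([ 0.12566988, -0.91996538,  0.91337984]), 'attitude': array([-0.38878881,  0.88887959, -0.22527435,  0.08937453])}
red_vial [(0.74, array([222., 214.]), 374), (0.69, array([229., 236.]), 184)]
socket_red [(0.74, array([345., 274.]), 516)]
socket_blue []
socket_yellow [(0.96, array([330., 255.]), 546), (0.18, array([256., 133.]), 2629)]
rack [(0.85, array([350., 296.]), 513)]
reader []
lid_handle [(0.84, array([259., 132.]), 2577)]
bench_timer [(0.57, array([323., 210.]), 610)]
marker_1 [(0.58, array([285., 336.]), 492)]
side {'camera_matrix': array([[447.87826331,   0.        , 287.63980015],
       [  0.        , 447.87826331, 212.49370156],
       [  0.        ,   0.        ,   1.        ]]), 'origin': array([0.09465179, 0.91737548, 0.63782576]), 'attitude': array([ 0.11036284, -0.1913376 ,  0.82533874, -0.5196402 ])}
red_vial []
socket_red []
socket_blue []
socket_yellow [(0.2, array([217.
[... 804 characters left out ...]
199505e+00,  5.26999463e-02,  1.61290199e+00, -1.94975716e-05,
        1.47600395e+00, -1.19008470e-01]), 'joint_vel': array([-1.72577034e-03, -3.20591129e-04, -1.38115774e-03,  1.02197248e-03,
        1.89954904e-04, -2.78223365e-05]), 'joint_efforts': array([-1.26550323e-03, -3.93698609e+01, -3.70473397e+01, -3.60947888e-04,
        6.62526581e-04, -4.79004527e-06]), 'tool_pos': array([0.23170434, 0.58044068, 0.23130242]), 'tool_rot': array([ 7.23509296e-06,  1.88756255e-01,  9.82023969e-01, -9.25077189e-06]), 'contact_force': array([ 0.72161805,  0.06079605, -1.37905166]), 'ft_torque': array([ 0.07190894, -0.06653552, -0.00311721]), 'grasp_force': 0.0, 'gripper_width': 1.0007953411956907}
```

View pics/scene0.png

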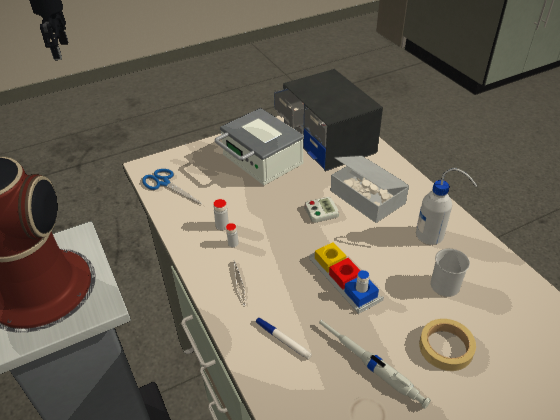

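View pics/side0.png

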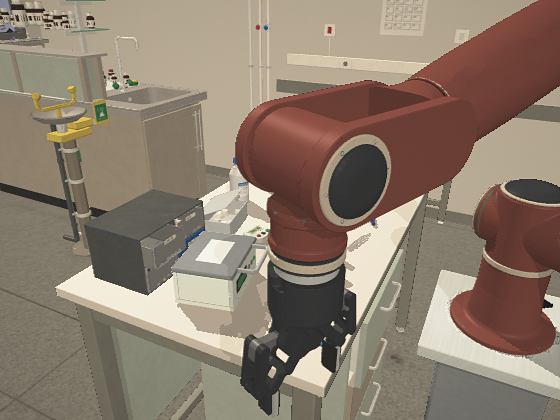

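```bash
cat > h.py <<'E'
import numpy as np,cv2
from scipy.spatial.transform import Rotation as R
from plant import *
def cam(n,s=None):
    ci=camera_info(n);K=ci["camera_matrix"]
    q=lambda a:R.from_quat(np.roll(a,-1)).as_matrix()
    if n!="wrist": return K,q(ci["attitude"]),np.array(ci["origin"])
    s=s or state();M=np.array(ci["mount"]);Q=q(s["tool_rot"])
    return K,Q@M[:3,:3],Q@M[:3,3]+s["tool_pos"]
def pix2w(c,uv,z):
    K,Rm,o=c;d=Rm@np.linalg.solve(K,[uv[0],uv[1],1]);return o+d*(z-o[2])/d[2]
def w2pix(c,p):
    K,Rm,o=c;v=K@(Rm.T@(np.asarray(p)-o));return v[:2]/v[2]
E
python3 - <<'E'
from h import *
c=cam("scene");np.set_printoptions(precision=3,suppress=True)
for uv,z in(((222,214),.03),((229,236),.03),((345,274),.032),((330,255),.032),((350,296),.0),((259,132),.098),((323,210),.02),((285,336),.016)): print(uv,pix2w(c,uv,z))
import cv2
im=cv2.imread("pics/scene0.png")[100:360,180:400];cv2.imwrite("pics/sc_crop.png",cv2.resize(im,None,fx=2.3,fy=2.3,interpolation=2))
E
```

```text
(222, 214) [ 0.429 -0.011  0.03 ]
(229, 236) [ 0.414 -0.087  0.03 ]
(345, 274) [ 0.584 -0.313  0.032]
(330, 255) [ 0.584 -0.251  0.032]
(350, 296) [ 0.576 -0.347  0.   ]
(259, 132) [0.617 0.163 0.098]
(323, 210) [ 0.654 -0.107  0.02 ]
(285, 336) [ 0.403 -0.379  0.016]
```

The scene shows look-alikes for the red vial: a larger red-capped vial at (222,214) and a smaller one at (229,236). The description says the smaller one, at about (0.414,-0.087). The rack order is yellow (330,255), red (345,274), blue (360,292). I'll go above the smaller vial and check it up close.

play_rows --pt "0.015 -0.055 0" --pt "0.015 -0.055 0" --pt "0.015 -0.055 0" --pt "0.015 -0.055 0" --pt "0.015 -0.055 0" --pt "0.015 -0.055 0" --pt "0.015 -0.055 0" --pt "0.015 -0.055 0" --turn '[-8.5,-8.5,-8.5,-8.5,-8.5,-8.5,-8.5,-8.5]'

```text
time: 2.0
tool_pos: [0.3519, 0.1388, 0.2317]
tool_rot: [0.001, 0.707, 0.707, 0.001]
contact_force: [0.3, 0.5, 0.3]
gripper_width: 0.994
grasp_force: 0.0
```

play_rows --pt "0.016 -0.055 0" --pt "0.016 -0.055 0" --pt "0.015 -0.055 0" --pt "0.015 -0.06 0" --pt "0 0 0" --pt "0 0 0" --turn '[0,0,0,0,0,0]' --hand 0.06

```text
time: 2.75
tool_pos: [0.4136, -0.0845, 0.2312]
tool_rot: [-0.0, 0.706, 0.708, 0.0]
contact_force: [-0.3, 0.2, -0.4]
gripper_width: 0.704
grasp_force: 0.0
```

```bash
python3 - <<'E'
from h import *
np.set_printoptions(precision=4,suppress=True)
s=state();im=grab_frame("wrist");cv2.imwrite("pics/w1.png",im[...,::-1])
c=cam("wrist",s);print(s["time"],s["tool_pos"],s["tool_rot"],s["contact_force"])
for t in("red_vial","socket_red","socket_yellow","bench_timer","marker_1"):
    for d in trace("wrist",t):
        print(t,round(d["p"],2),np.round(d["location"]),int(d["region"].sum()),pix2w(c,d["location"],.056))
E
```

```text
2.75 [ 0.4136 -0.0845  0.2312] [-0.0003  0.7059  0.7083  0.0001] [-0.252   0.1897 -0.3893]
red_vial 0.82 [289. 120.] 1047 [ 0.4258 -0.0157  0.056 ]
red_vial 0.73 [284. 189.] 635 [ 0.4215 -0.0809  0.056 ]
socket_yellow 0.69 [422. 298.] 1001 [ 0.5747 -0.2021  0.056 ]
bench_timer 0.87 [492. 188.] 3959 [ 0.6285 -0.0795  0.056 ]
bench_timer 0.67 [425. 300.] 1020 [ 0.5773 -0.2047  0.056 ]
marker_1 0.66 [250. 357.] 170 [ 0.3834 -0.2806  0.056 ]
marker_1 0.27 [423. 403.] 752 [ 0.5939 -0.3476  0.056 ]
```

View pics/w1.png

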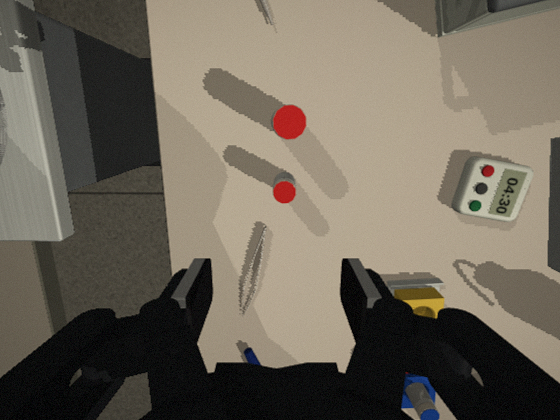

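The close look confirms it: the smaller disc is at (284,191) and the larger at (289,121). The smaller one is the target.

```bash
cat >> h.py <<'E'
def blobs(im,h0,h1,amin=60):  # im rgb
    hsv=cv2.cvtColor(im,cv2.COLOR_RGB2HSV)
    m=((hsv[...,0]>=h0)&(hsv[...,0]<=h1) if h0<=h1 else (hsv[...,0]>=h0)|(hsv[...,0]<=h1))&(hsv[...,1]>150)&(hsv[...,2]>60)
    n,l,st,ce=cv2.connectedComponentsWithStats(m.astype(np.uint8))
    return [(ce[i],st[i]) for i in range(1,n) if st[i,4]>=amin]
E
python3 - <<'E'
from h import *
np.set_printoptions(precision=4,suppress=True)
c=cam("wrist");im=cv2.imread("pics/w1.png")[...,::-1].copy()
for ce,st in blobs(im,170,8): print("red",ce,st,pix2w(c,ce,.056))
c=cam("scene");im=cv2.imread("pics/scene0.png")[...,::-1].copy()
for n,a,b in(("red",170,8),("yel",20,35),("blue",105,130)):
    for ce,st in blobs(im,a,b):
        if ce[1]>180 and ce[0]>180: print(n,ce,st,pix2w(c,ce,.03),pix2w(c,ce,.056))
E
```

```text
red [289.2663 121.6571] [273 105  33  34 875] [ 0.4259 -0.0158  0.056 ]
red [487.5758 170.5859] [482 166  12  11  99] [ 0.6209 -0.0608  0.056 ]
red [283.9577 191.7593] [273 181  22  22 378] [ 0.4218 -0.0832  0.056 ]
red [219.4186 203.0116] [214 199  12   9  86] [0.4392 0.0281 0.03  ] [0.43   0.0002 0.056 ]
red [343.4848 271.8104] [329 258  31  31 559] [ 0.585  -0.3046  0.03  ] [ 0.5715 -0.3227  0.056 ]
yel [328.9448 255.302 ] [315 242  31  31 543] [ 0.5829 -0.2489  0.03  ] [ 0.5695 -0.2686  0.056 ]
blue [440.5053 187.5632] [433 180  17  15 190] [ 0.9474 -0.1883  0.03  ] [ 0.9232 -0.2098  0.056 ]
blue [362.9851 274.1194] [358 271  11   8  67] [ 0.6178 -0.33    0.03  ] [ 0.6034 -0.3474  0.056 ]
blue [360.5416 292.5233] [345 278  33  29 493] [ 0.5854 -0.3688  0.03  ] [ 0.5719 -0.385   0.056 ]
blue [265.2521 325.0336] [256 318  19  16 119] [ 0.3767 -0.3461  0.03  ] [ 0.3693 -0.363   0.056 ]
blue [371.3913 364.3478] [367 359  10  12  69] [ 0.5089 -0.5172  0.03  ] [ 0.4977 -0.529   0.056 ]
```

play_rows --pt "0.008 0.001 -0.055" --pt "0 0 -0.05" --pt "0 0 -0.05" --pt "0 0 -0.035" --pt "0 0 -0.015" --pt "0 0 0" --turn '[0,0,0,0,0,0]'

```text
time: 3.8
tool_pos: [0.4214, -0.0831, 0.026]
tool_rot: [-0.001, 0.705, 0.709, -0.0]
contact_force: [0.1, 0.0, 1.2]
gripper_width: 0.706
grasp_force: 0.0
```

play_rows --pt "0 0 0" --pt "0 0 0" --pt "0 0 0" --pt "0 0 0" --pt "0 0 0" --turn '[0,0,0,0,0]' --hand 0.015

```text
time: 4.42
tool_pos: [0.4231, -0.0841, 0.0282]
tool_rot: [0.001, 0.706, 0.709, 0.001]
contact_force: [-0.9, 0.5, 6.7]
gripper_width: 0.263
grasp_force: 58.8
```

play_rows --pt "0 0 0.04" --pt "0 0 0.06" --pt "0.02 -0.03 0.06" --pt "0.04 -0.055 0.014" --pt "0.04 -0.055 0" --pt "0.04 -0.055 0" --pt "0.022 -0.028 0" --pt "0 0 0" --turn '[0,0,0,0,0,0,0,0]'

```text
time: 5.42
tool_pos: [0.5717, -0.2908, 0.1921]
tool_rot: [-0.0, 0.706, 0.708, -0.0]
contact_force: [-0.3, -0.5, -0.6]
gripper_width: 0.253
grasp_force: 59.0
```

```bash
python3 - <<'E'
from h import *
np.set_printoptions(precision=4,suppress=True)
s=state();im=grab_frame("wrist");cv2.imwrite("pics/w2.png",im[...,::-1])
c=cam("wrist",s);print(s["time"],s["tool_pos"],s["tool_rot"],s["contact_force"],s["gripper_width"],s["grasp_force"])
for n,a,b in(("red",170,8),("yel",20,35),("blue",105,130)):
    for ce,st in blobs(im,a,b): print(n,ce,st,pix2w(c,ce,.032))
for t in("socket_red","socket_yellow","socket_blue"):
    for d in trace("wrist",t): print(t,round(d["p"],2),np.round(d["location"]),int(d["region"].sum()),pix2w(c,d["location"],.032))
E
```

```text
5.425 [ 0.5717 -0.2908  0.1921] [-0.0001  0.7063  0.7079 -0.    ] [-0.2795 -0.4707 -0.5597] 0.2533673618479431 59.03440718167985
red [297.6191 201.2579] [ 271  173   54   57 2799] [ 0.5925 -0.2964  0.032 ]
red [276.1207 302.9675] [ 249  278   56   51 2245] [ 0.5721 -0.4067  0.032 ]
yel [295.1034 143.9255] [ 267  116   56   58 2980] [ 0.5891 -0.2425  0.032 ]
blue [ 98.6492 228.3715] [ 83 208  33  41 533] [ 0.3977 -0.3242  0.032 ]
blue [312.1298 242.3045] [289 229  36  35 624] [ 0.6078 -0.3384  0.032 ]
socket_red 0.69 [298. 203.] 2881 [ 0.5927 -0.2977  0.032 ]
socket_yellow 0.78 [297. 146.] 2984 [ 0.5913 -0.2447  0.032 ]
socket_blue 0.62 [314. 239.] 695 [ 0.6095 -0.3349  0.032 ]
```

View pics/w2.png

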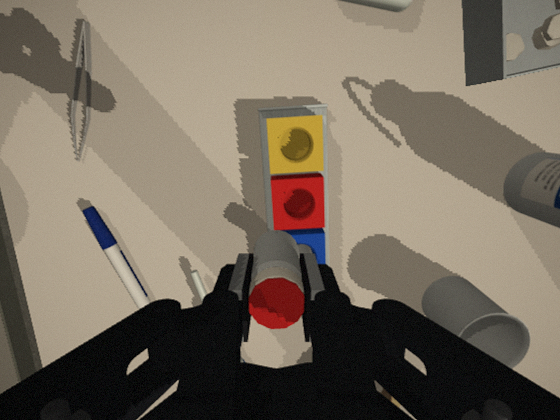

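```bash
python3 - <<'E'
from h import *
np.set_printoptions(precision=4,suppress=True)
c=cam("wrist");im=cv2.imread("pics/w2.png")
for n,(x0,x1,y0,y1),ch in(("red",(268,330,170,232),2),("yel",(264,326,114,176),2)):
    p=im[y0:y1,x0:x1,ch].astype(float)
    top=np.percentile(p,80);m=(p<top*.82)
    n_,l,st,ce=cv2.connectedComponentsWithStats(m.astype(np.uint8))
    for i in range(1,n_):
        if st[i,4]>60: print(n,ce[i]+[x0,y0],st[i]+[x0,y0,0,0,0],pix2w(c,ce[i]+[x0,y0],.032))
# hole rim predicted radius px / block outline fit
hsv=cv2.cvtColor(im,cv2.COLOR_BGR2HSV)
for n,a,b,box in(("red",170,8,(265,332,168,236)),("yel",20,35,(262,330,110,172))):
    h=hsv[...,0];m=((h>=a)|(h<=b) if a>b else (h>=a)&(h<=b))&(hsv[...,1]>120)
    k=np.zeros_like(m);k[box[2]:box[3],box[0]:box[1]]=1;m&=k
    r=cv2.minAreaRect(np.argwhere(m)[:,::-1].astype(np.float32).copy());print(n,r,pix2w(c,r[0],.032))
im2=cv2.resize(im[100:260,220:380],None,fx=3.7,fy=3.7,interpolation=cv2.INTER_NEAREST);cv2.imwrite("pics/c2.png",im2)
E
```

```text
red [288.5101 197.9004] [268 170  57  62 743] [ 0.5826 -0.2903  0.032 ]
red [299.6332 204.1807] [283 188  32  32 736] [ 0.5934 -0.2964  0.032 ]
yel [287.6315 148.384 ] [264 114  62  62 711] [ 0.5811 -0.2437  0.032 ]
yel [297.6768 145.3548] [280 128  34  35 823] [ 0.5902 -0.2409  0.032 ]
red ((297.9293518066406, 201.2982635498047), (54.96381759643555, 52.79109573364258), 86.633544921875) [ 0.5917 -0.2936  0.032 ]
yel ((294.5, 143.0), (56.0, 55.0), 90.0) [ 0.5873 -0.2388  0.032 ]
```

View pics/c2.png

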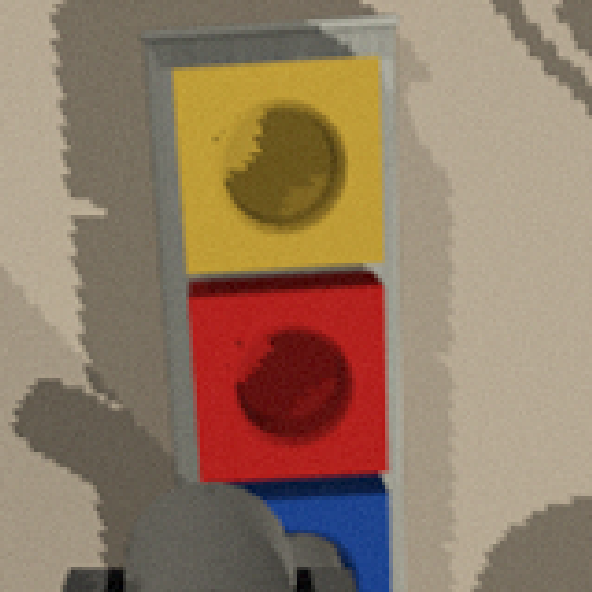

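The crop shows yellow, red and blue from top to bottom, with the red hole centred at about (299,204). The arm was still settling, so I'll move over the hole, get lower, and look again at rest.

```bash
python3 -c "
from plant import *
s=state();print(s['time'],s['tool_pos'],abs(s['joint_vel']).max())"
```

```text
5.625 [ 0.57056697 -0.28794344  0.19254846] 0.008875168254213845
```

play_rows --pt "0.012 -0.006 -0.03" --pt "0.011 -0.005 -0.03" --pt "0 0 0" --pt "0 0 0" --pt "0 0 0" --turn '[0,0,0,0,0]'

```text
time: 6.25
tool_pos: [0.5947, -0.3001, 0.1348]
tool_rot: [0.002, 0.706, 0.709, 0.0]
contact_force: [-0.6, -0.4, -0.6]
gripper_width: 0.257
grasp_force: 59.0
```

```bash
python3 - <<'E'
from h import *
np.set_printoptions(precision=4,suppress=True)
s=state();im=grab_frame("wrist");c=cam("wrist",s);print(s["time"],s["tool_pos"],s["tool_rot"],abs(s["joint_vel"]).max())
for ce,st in blobs(im,170,8): print(ce,st,pix2w(c,ce,.032))
p=w2pix(c,[s["tool_pos"][0],s["tool_pos"][1],.032]);print(p)
v=im.copy();cv2.circle(v,tuple(np.round(p).astype(int)),2,(0,255,0),-1)
x,y=np.round(p).astype(int);cv2.imwrite("pics/c3.png",cv2.resize(v[y-70:y+110,x-80:x+80],None,fx=3.3,fy=3.3,interpolation=0)[...,::-1]);print(x-80,y-70)
E
```

```text
6.25 [ 0.5947 -0.3001  0.1348] [0.0016 0.7055 0.7087 0.0003] 0.005485076340836245
[273.0989 205.023 ] [ 240  173   66   70 3872] [ 0.5928 -0.2946  0.032 ]
[276.1022 303.0013] [ 249  278   56   51 2251] [ 0.5955 -0.381   0.032 ]
[275.4375 211.8561]
195 142
```

View pics/c3.png

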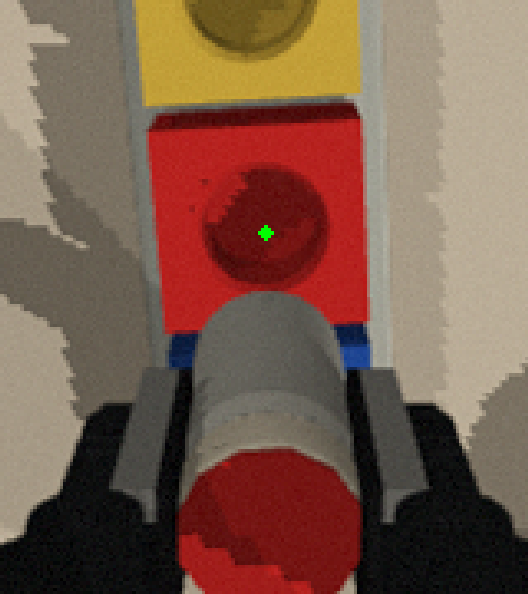

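play_rows --pt "0 0.002 -0.02" --pt "0 0 -0.025" --pt "0 0 -0.013" --pt "0 0 -0.008" --pt "0 0 -0.006" --pt "0 0 0" --turn '[0,0,0,0,0,0]'

```text
time: 7.05
tool_pos: [0.5941, -0.298, 0.0604]
tool_rot: [-0.0, 0.706, 0.709, -0.0]
contact_force: [-0.6, 0.6, -0.3]
gripper_width: 0.253
grasp_force: 59.0
```

play_rows --pt "0 0 -0.005" --pt "0 0 -0.005" --pt "0 0 -0.004" --pt "0 0 0" --turn '[0,0,0,0]'

```text
time: 7.55
tool_pos: [0.5937, -0.2977, 0.0458]
tool_rot: [-0.001, 0.706, 0.709, -0.0]
contact_force: [-0.4, 0.3, -0.3]
gripper_width: 0.252
grasp_force: 59.0
```

Inside the hole with no contact. I'll finish the descent.

play_rows --pt "0 0 -0.003" --pt "0 0 -0.002" --pt "0 0 -0.001" --pt "0 0 0" --turn '[0,0,0,0]'

```text
time: 8.05
tool_pos: [0.5941, -0.298, 0.0405]
tool_rot: [0.0, 0.706, 0.709, 0.0]
contact_force: [-1.0, -0.8, -0.8]
gripper_width: 0.259
grasp_force: 59.1
```

play_rows --pt "0 0 -0.002" --pt "0 0 -0.001" --pt "0 0 0" --turn '[0,0,0]'

```text
time: 8.43
tool_pos: [0.5944, -0.2983, 0.0403]
tool_rot: [0.0, 0.706, 0.709, -0.0]
contact_force: [-3.9, 3.0, 11.1]
gripper_width: 0.257
grasp_force: 60.5
```

Contact at the expected seated height. Releasing and rising.

play_rows --pt "0 0 0.001" --pt "0 0 0" --pt "0 0 0" --pt "0 0 0" --turn '[0,0,0,0]' --hand 0.05

```text
time: 8.93
tool_pos: [0.5939, -0.2979, 0.0381]
tool_rot: [-0.0, 0.706, 0.709, -0.0]
contact_force: [0.8, 0.2, 0.7]
gripper_width: 0.587
grasp_force: 0.0
```

play_rows --pt "0 0 0.02" --pt "0 0 0.05" --pt "0 0 0.06" --pt "0 0 0.05" --pt "0 0 0" --pt "0 0 0" --turn '[0,0,0,0,0,0]'

```text
time: 9.68
tool_pos: [0.5941, -0.2979, 0.2193]
tool_rot: [0.0, 0.706, 0.709, 0.0]
contact_force: [-0.3, 0.7, -0.2]
gripper_width: 0.585
grasp_force: 0.0
```

```bash
python3 - <<'E'
from h import *
np.set_printoptions(precision=4,suppress=True)
s=state();im=grab_frame("wrist");c=cam("wrist",s);print(s["time"],s["tool_pos"])
for ce,st in blobs(im,170,8): print(ce,st,pix2w(c,ce,.068))
sc=grab_frame("scene")
a=im[90:310,180:400];b=sc[90:310,120:400]
cv2.imwrite("pics/c4.png",np.hstack([cv2.resize(a,(400,400)),cv2.resize(b,(400,314))[:314] if 0 else cv2.copyMakeBorder(cv2.resize(b,(400,314)),0,86,0,0,0)])[...,::-1])
for t in ("lid_handle","reader"):
    for d in trace("scene",t): print(t,d["p"],d["location"],d["region"].sum())
    for n in ["side"]:
        g=grab_frame("side")
        for d in trace("side",t): print(n,t,d["p"],d["location"],d["region"].sum())
cv2.imwrite("pics/scene1.png",sc[...,::-1]);cv2.imwrite("pics/side1.png",g[...,::-1])
E
```

```text
9.675 [ 0.5941 -0.2979  0.2193]
[274.1728 189.2627] [ 249  163   51   53 2124] [ 0.5926 -0.29    0.068 ]
lid_handle 0.79 [257.9, 131.8] 2550
lid_handle 0.55 [361.7, 283.5] 261
side lid_handle 0.63 [216.2, 255.4] 2965
side lid_handle 0.29 [297.5, 214.7] 251
reader 0.89 [263.2, 144.2] 4347
side reader 0.88 [217.6, 272.1] 5394
```

View pics/c4.png

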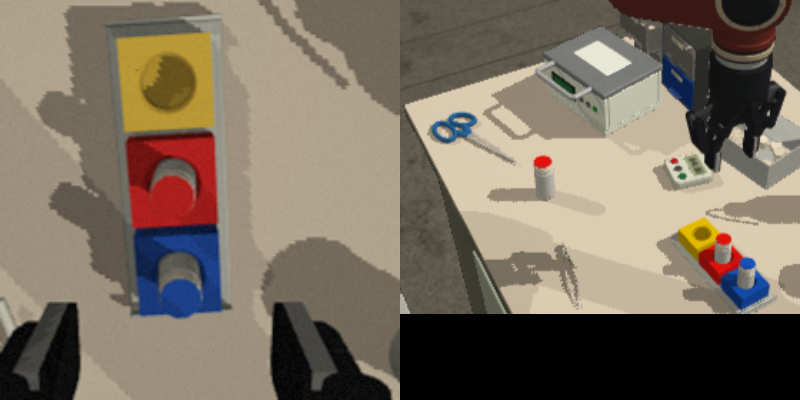

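The red vial stands in the red socket at the same height as the blue one. The handle bar runs from about scene (216,137) to (254,160). Next I'll locate it.

```bash
python3 - <<'E'
from h import *
np.set_printoptions(precision=4,suppress=True)
c=cam("scene")
a,b=pix2w(c,(216,137),.092),pix2w(c,(254,160),.092);print(a,b,(a+b)/2,np.degrees(np.arctan2(*(a-b)[[0,1]])))
im=cv2.imread("pics/scene1.png");cv2.imwrite("pics/c5.png",cv2.resize(im[100:190,200:310],None,fx=6,fy=6,interpolation=0))
E
```

```text
[0.5119 0.2059 0.092 ] [0.5561 0.0676 0.092 ] [0.534  0.1367 0.092 ] -17.714616368367906
```

View pics/c5.png

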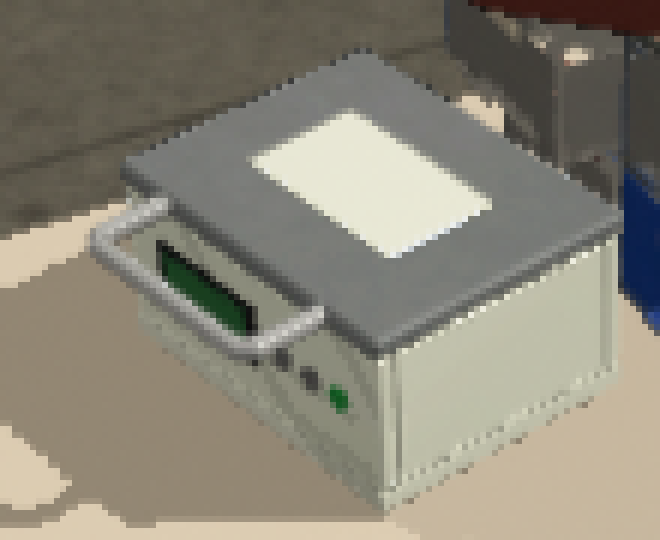

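```bash
python3 - <<'E'
from h import *
np.set_printoptions(precision=4,suppress=True)
c=cam("scene");f=lambda x,y,z:pix2w(c,(200+x/6,100+y/6),z)
L,B,Rr,F=[f(*p,.098) for p in((122,160),(365,50),(625,215),(380,345))]
print(L,B,Rr,F);print([np.linalg.norm(d) for d in(L-F,B-Rr,B-L,Rr-F)])
ang=lambda d:np.degrees(np.arctan2(d[1],d[0]))
print(ang(B-L),ang(Rr-F),ang(L-F)-90,ang(B-Rr)-90)
ctr=(L+B+Rr+F)/4;a,b=f(98,240,.092),f(250,347,.092);print("bar",a,b,(a+b)/2,ang(a-b)-90)
# lid x-span: hinge rim .. front: closed handle = lid centre -(72+40)
for y in(-16,-12,-14):
    t=np.radians(y);print(y,ctr[:2]-(.112)*np.array([np.cos(t),np.sin(t)]))
print(ctr)
E
```

```text
[0.5379 0.2361 0.098 ] [0.6727 0.264  0.098 ] [0.7123 0.0894 0.098 ] [0.5777 0.0582 0.098 ]
[np.float64(0.18231131192932779), np.float64(0.17907573862732643), np.float64(0.13762856049830213), np.float64(0.13814045156756916)]
11.678267668855352 13.02402116963137 12.592939582118888 12.761080822219697
bar [0.5074 0.1929 0.092 ] [0.533  0.0908 0.092 ] [0.5202 0.1418 0.092 ] 14.047176605597059
-16 [0.5175 0.1928]
-12 [0.5156 0.1852]
-14 [0.5165 0.189 ]
[0.6251 0.1619 0.098 ]
```

play_rows --pt "-0.009 0.054 0" --pt "-0.01 0.055 0" --pt "-0.01 0.055 0" --pt "-0.01 0.055 0" --pt "-0.01 0.055 0" --pt "-0.01 0.055 0" --pt "-0.009 0.054 0" --pt "-0.009 0.054 0" --turn '[1.5,1.5,1.5,1.5,1.5,1.5,1.5,1.5]' --hand 0.03

```text
time: 11.08
tool_pos: [0.5165, 0.1407, 0.2185]
tool_rot: [0.0, 0.627, 0.779, 0.0]
contact_force: [0.7, -0.0, -0.3]
gripper_width: 0.35
grasp_force: 0.0
```

play_rows --pt "0 0 0" --pt "0 0 0" --pt "0 0 0" --turn '[0.5,0,0]'

```text
time: 11.45
tool_pos: [0.5174, 0.1378, 0.2184]
tool_rot: [0.0, 0.625, 0.781, -0.0]
contact_force: [0.6, -0.6, 0.1]
gripper_width: 0.356
grasp_force: 0.0
```

```bash
python3 - <<'E'
from h import *
np.set_printoptions(precision=4,suppress=True)
s=state();im=grab_frame("wrist");c=cam("wrist",s);print(s["time"],s["tool_pos"],s["tool_rot"],s["gripper_width"],abs(s["joint_vel"]).max())
for d in trace("wrist","lid_handle"): print(d["p"],d["location"],d["region"].sum(),pix2w(c,d["location"],.092))
p=w2pix(c,[s["tool_pos"][0],s["tool_pos"][1],.092]);print(p)
cv2.circle(im,tuple(np.round(p).astype(int)),2,(0,255,0),-1);cv2.imwrite("pics/w6.png",im[...,::-1])
E
```

```text
11.45 [0.5174 0.1378 0.2184] [ 0.      0.6251  0.7806 -0.0002] 0.35556109619019965 0.005824839287755799
0.69 [410.2, 179.5] 39206 [0.622  0.1832 0.092 ]
[275.9612 204.39  ]
```

View pics/w6.png

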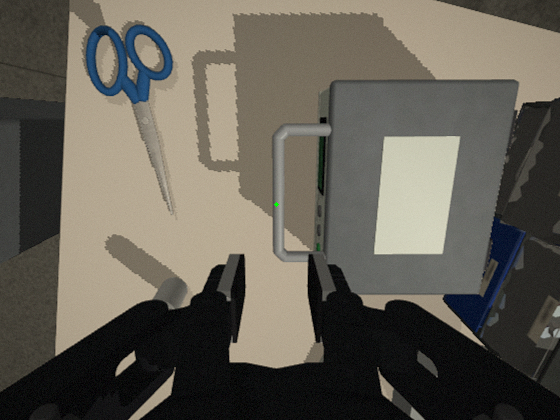

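The bar shows at column 279, rows 128–257, parallel to the fingers' faces. The correction is about +2.5 mm across and +10 mm along the bar. Descending.

play_rows --pt "0 0.01 -0.045" --pt "0 0 -0.05" --pt "0 0 -0.035" --pt "0 0 -0.015" --pt "0 0 0" --turn '[0,0,0,0,0]'

```text
time: 12.18
tool_pos: [0.5168, 0.1485, 0.0729]
tool_rot: [-0.001, 0.625, 0.781, -0.001]
contact_force: [-0.3, -0.6, 0.2]
gripper_width: 0.354
grasp_force: 0.0
```

play_rows --pt "0 0 0" --pt "0 0 0" --pt "0 0 0" --pt "0 0 0" --turn '[0,0,0,0]' --hand 0

```text
time: 12.68
tool_pos: [0.5167, 0.1486, 0.0755]
tool_rot: [-0.0, 0.624, 0.781, -0.001]
contact_force: [-6.1, -2.3, 5.5]
gripper_width: 0.089
grasp_force: 58.5
```

```bash
python3 -c "
import numpy as np
f=np.radians(np.linspace(0,50,15)+1.85);t=np.radians(12.66)
x=-np.cos(f)*.186;z=np.sin(f)*.186
for a,b in zip(np.diff(x),np.diff(z)):print('[%.4f, %.4f, %.4f],'%(a*np.cos(t),a*np.sin(t),b))"
```

```text
[0.0007, 0.0002, 0.0116],
[0.0014, 0.0003, 0.0115],
[0.0021, 0.0005, 0.0114],
[0.0028, 0.0006, 0.0112],
[0.0035, 0.0008, 0.0110],
[0.0041, 0.0009, 0.0108],
[0.0048, 0.0011, 0.0105],
[0.0054, 0.0012, 0.0102],
[0.0060, 0.0014, 0.0098],
[0.0066, 0.0015, 0.0094],
[0.0072, 0.0016, 0.0090],
[0.0077, 0.0017, 0.0085],
[0.0082, 0.0018, 0.0080],
[0.0087, 0.0019, 0.0074],
```

play_rows --pt "0.0007 0.0002 0.0116" --pt "0.0014 0.0003 0.0115" --pt "0.0021 0.0005 0.0114" --pt "0.0028 0.0006 0.0112" --pt "0 0 0" --turn '[0,0,0,0,0]'

```text
time: 13.3
tool_pos: [0.5233, 0.1502, 0.1209]
tool_rot: [-0.001, 0.624, 0.781, -0.001]
contact_force: [-7.3, -4.5, 1.0]
gripper_width: 0.086
grasp_force: 58.7
```

play_rows --pt "0.0035 0.0008 0.011" --pt "0.0041 0.0009 0.0108" --pt "0.0048 0.0011 0.0105" --pt "0.0054 0.0012 0.0102" --pt "0.006 0.0014 0.0098" --pt "0 0 0" --turn '[0,0,0,0,0,0]'

```text
time: 14.05
tool_pos: [0.5467, 0.1554, 0.1746]
tool_rot: [-0.001, 0.624, 0.781, -0.002]
contact_force: [-12.8, -5.5, 7.2]
gripper_width: 0.089
grasp_force: 58.7
```

play_rows --pt "0.0061 0.0012 0.0094" --pt "0.0067 0.0013 0.009" --pt "0.0072 0.0014 0.0085" --pt "0.0077 0.0015 0.008" --pt "0.0082 0.0017 0.0074" --pt "0 0 0" --pt "0 0 0" --turn '[0,0,0,0,0,0,0]'

```text
time: 14.92
tool_pos: [0.584, 0.1638, 0.2181]
tool_rot: [0.0, 0.624, 0.781, 0.001]
contact_force: [-7.5, -1.3, 8.5]
gripper_width: 0.09
grasp_force: 59.5
```

```bash
python3 - <<'E'
from h import *
np.set_printoptions(precision=4,suppress=True)
s=state();print(s["time"],s["tool_pos"],s["contact_force"],s["ft_torque"],abs(s["joint_vel"]).max(),s["joint_pos"])
h=s["tool_pos"][2]+.019-.086
print("angle from z",np.degrees(np.arcsin((s["tool_pos"][2]-.0755+.006)/.186))-1.85,np.degrees(np.arcsin(h/.186))-1.85)
t=np.radians(12.66);x=(s["tool_pos"][:2]-[.5167,.1486])@[np.cos(t),np.sin(t)];print("from x",np.degrees(np.arccos((.1859-x)/.186))-1.85)
sc=grab_frame("scene");sd=grab_frame("side")
v=np.hstack([cv2.resize(sc[60:200,190:330],(400,400)),cv2.resize(sd[150:320,140:310],(400,400))]);cv2.imwrite("pics/f.png",v[...,::-1])
E
```

```text
14.925 [0.584  0.1638 0.2181] [-7.5314 -1.2596  8.4639] [-0.243   1.4986 -0.0271] 0.005375233793095027 [ 0.1503  0.0166  1.6721  0.0011  1.4511 -0.0725]
angle from z 51.16545929360497 52.465240690427585
from x 49.222765755332304
```

View pics/f.png

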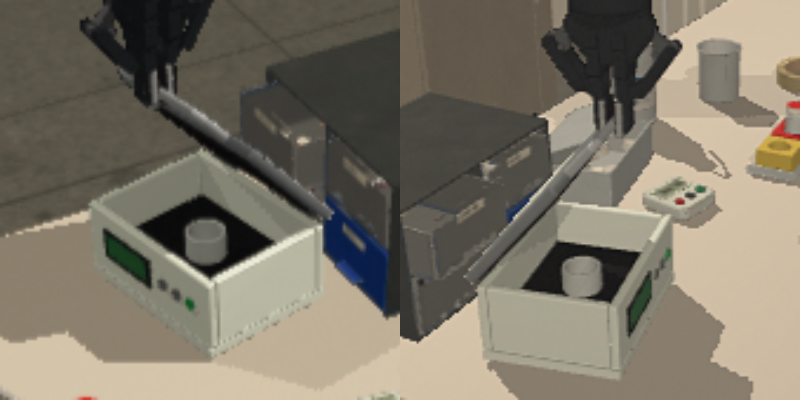

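The lid is open at about 50° (estimates range from 49° to 52°) and the gripper is holding the bar still. The chamber is exposed and the other objects are untouched. Handing in.

```bash
python3 -c "
from plant import *
print(job_done())"
```

```text
the job is handed in; nothing more can be done
None
```

The red vial stands fully down and released in its red socket, and the arm is holding the reader lid open and still at about 50° (estimates between 49° and 52°); the job was handed in at about 15 s, with the blue vial, timer and marker left untouched.

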